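# Lock a test blade into the clip test post

## Robot

A 6-joint arm with a two-finger parallel gripper is mounted at the origin on a cart in front of the work surface, level with it; the furniture and walls round the work are solid. World frame = base frame: x ahead of the robot, y to its left, z up, the work surface at z = 0. Lengths are in m, angles in rad, forces in N, time in s.
With the tool pointing down it reaches from about 0.35 to 0.775 m from the base axis. Payload 5.5 kg.
Tool frame: the origin (TCP) lies midway between the tips of the shut fingers; the grasp point (between the pads) lies behind it (env.grip_point_offset is the z of the grasp point in the tool frame, in m); z points along the fingers, y is the direction in which the jaws open and shut (so a half turn about z gives the same grasp; the last joint's range is limited). The gripper opens to 85 mm and grips with 20 to 120 N. Pads are 22 mm wide; open, the fingers measure 114 mm over their backs; the gripper's body (76 mm by 85 mm) begins 54 mm behind the grasp point. The pads swing forward as they close: fully open they stand 13 mm farther back than shut.
Start: joints at [-1.404, 0.313, 0.046, 1.304, 0, 1.431], TCP at [0.174, -0.548, 0.231] pointing down, gripper open.
Joint ranges: [-2.76, 2.76], [-0.86, 1.69], [-1.03, 1.26], [-2.2, 2.34], [-1.47, 1.5], [-3.14, 3.14]. Speed limits (rad/s): [2.57, 2.57, 3.14, 3.14, 3.14, 3.14].

## Interface

Orientations are given as a unit quaternion [w, x, y, z].
In Python, from workcell import env, viewer gives the robot as it stands. The module is installed in compiled form; this text tells all that it offers.
- The arm moves only by the shell command python3 -m inch 'ROWS' [OPENING] [FORCE]. ROWS is JSON, a list of rows, each a list of 2 entries, a list of its own where there are three numbers: the shift along the tool's x, y, z in m, then the turn about the tool's z in degrees. In form: [[[tx, ty, tz], spin], ...]. A call has 1 to 5 rows; each row is the pose to reach, as a shift and turn from the pose measured when the call began, along the tool's axes at that moment; what a row does not reach only later rows make up. A row lasts 1/12 s, in which the tool goes at most 41.7 mm and 7.16 degrees, less where a joint would pass 70% of its speed; a pose out of reach is approached as far as the arm can. A call with a gripper value outside its range is refused whole. OPENING is the closure, from 0 (fully open) to 1 (shut), set as the call begins (- or left out, the last holds). The fingers move at their own pace and stop on an object; FORCE is the grip in N (left out, the last holds). Time passes only in rows, so rows that repeat a pose let the fingers close. It gives the time, the measured TCP pose, the force and the opening at its end, in the units of the state.
- env.get_state(): the state, without advancing time (a new reading comes with each control period).
- viewer.read_camera(name): name is "scene" or "side" or "wrist"; returns a dict with "image" (480x640x3 uint8, red, green, blue), "depth" (480x640 float32, m along the optical axis (not along the pixel's ray), 0 where there is no reading), "vertical_fov" (degrees; the focal length in pixels is half the picture's height over the tangent of half this angle, whatever the lens; pixels are square), "cx", "cy" (the principal point, pixels), "dist_coeffs" ([k1, k2, p1, p2, k3] as OpenCV has them; the pictures are not rectified), "R" (3x3) and "t" (3): a world point X has camera coordinates R X + t; the wrist camera has in their place "T_tool_cam" (4x4, takes a point from camera to tool coordinates, whose origin is the TCP and whose axes are the flange's). Camera axes: x right, y down, z forward; pixel columns grow to the right and rows downward; lengths in m; the calibration is good to about 2 mm. A picture is of the moment at which its call begins: read the wrist's pose just before it.
- env.hand_in(): hands the job in, once; it reports no verdict.
The state is a dict: "clock": time; "joint_pos": joint angles; "qvel": joint speeds; "tau": joint torques, N m; "tcp_pos": TCP position; "orientation": TCP orientation; "wrist_force": force on the tool from outside, world axes, zero at the start; "ft_torque": the same for the moment, N m; "finger_gap": finger opening in m.
Only numpy, scipy, OpenCV 4.12 (cv2) and the standard library are available. Lean on these libraries where they do the work, as an engineer would, in place of code of your own. Each camera call takes 0.05 s, during which the arm holds its last target. There are 200 camera calls.

## Task

Fit the green-headed test blade from the rack into the slot of the clip test post, seated right down. Then, with the blade in, turn the knurled collar on the post until its hidden keyways let it drop over the pins, press it fully home against its spring so that no gap is left under it, and finish with your fingers still holding it down there so that I can do up the lock screw. Leave the other blades, the bins, the clips and the torque driver as they are.

Things in the scene. Friction and masses are not known exactly. Their poses are not given: they have to be found in the camera images.
- post: clip test post, fixed: grey base plate 90 x 76 x 10 mm, aluminium pedestal with a round flange (60 mm across, top 40 mm above the bench), above it a bright nose 30 mm in diameter, ending 82 mm above the bench. Origin: centre of the underside, on the axis of nose and collar; x along the nose's slot. A black lock screw sticks out to its -x at 23 mm height, 45 mm from the axis
- post_mouth (a point): centre of the slot's mouth, on the nose's flat top, 82 mm above the bench. The slot is 24.5 mm long (post x) by 7.5 mm wide (post y) and 22 mm deep, closed at its ends
- post_flange (a point): point on the post's axis at the height of the flange's top face (40 mm above the bench), on which the collar's lower rim sits when it is home
- collar: loose dark knurled steel collar round the nose: 46 mm outside diameter, 34 mm high, bore 32.4 mm, 160 g; grip it across the outside at any height. Origin: centre of its lower rim, z up. At the start it rides on three hidden pins, its lower rim 10 mm above the flange, its top 2 mm above the nose; the seated blade's head then stands 24 mm above the collar's top (34 mm with the collar home)
- collar_grip (a point): centre of the collar, 17 mm above its lower rim. Inside are three keyways 10 mm wide for the 5 mm pins, a third of a turn apart and unseen, with no mark outside. Turned clockwise seen from above (yaw decreasing) they come into line 20 to 72 degrees from the start, with about 6 degrees of play either way. Feel for it by pushing down lightly: out of line the collar stays 10 mm up
- collar_top (a point): centre of the collar's top rim, 34 mm above its lower rim. Once in line with the pins the collar goes down 5.5 mm on to a sprung plate; from there a push of about 4 N, rising to 10 N, takes it the last 4.5 mm until its lower rim meets the flange. Let go, the spring lifts it again by 4.5 mm
- rack: aluminium blade rack, fixed, 156 x 46 mm, 36 mm high; origin: centre of the underside; x along its length. Three slots like the post's, 24.5 x 7.5 mm and 22 mm deep, at x = -50, 0 and +50 mm, their length along x; a test blade stands in each
- blade_green: the test blade to fit: green head 24 mm (its x) by 13 mm (its y), 26 mm high, on a steel tang 22 x 5 mm, 20 mm long, tapered over its last 4.5 mm; 50 g. Origin: centre of the tang's lower end, z up; the head spans z = 20 to 46 mm. It stands in one of the slots of the rack, x along it, head resting on the rack top. Fits either way round; seated in the post, its head rests on the nose
- blade_green_head (a point): centre of the green head, 33 mm above the blade's origin
- blade_orange: an equal blade with an orange head, in another slot of the rack; stays there
- blade_white: an equal blade with a white head, in another slot of the rack; stays there
- bin_whites: yellow stacking bin, 151 x 106 x 68 mm, behind the post; origin: centre of the underside; stays
- torque_driver: blue and grey torque driver lying on the bench to the left of the rack, 172 mm long, 33 mm thick; origin: under its middle; stays
- clip_black: small black moulded clip, 18 x 37 x 12 mm, lying near the post; stays

How it is judged:
By the outcome, as a careful person would: the job done as asked, in the order asked, and still so for the second after the job is handed in, while the arm keeps its last pose, push and grip.
It also fails if it takes over 51 s, if anything falls off the work surface, if the arm or the gripper's body presses on something with over 40 N, if the wrist force passes 120 N, or if a joint passes its speed limit or range.

## Working session

There is one attempt and no reset: what is moved stays moved. The work goes in short steps, Python scripts to look and compute and a shell command to move; the robot and the scene stay as the last step left them, time stands still between calls to the robot, and variables do not carry over. Pictures are saved under pics/ and viewed, on a budget of 10 in all, crops included, one or two more only if the job needs it, and the job is handed in when it is done.

```bash
ls; mkdir -p pics; cat > h.py <<'E'
import numpy as np, cv2
from scipy.spatial.transform import Rotation as Ro
from workcell import env, viewer
def st(): return env.get_state()
def tool(s=None):
    s=s or st(); q=np.array(s["orientation"]); return Ro.from_quat(q[[1,2,3,0]]).as_matrix(), np.array(s["tcp_pos"])
def shot(name):
    R,p=tool(); c=viewer.read_camera(name)
    if name=="wrist":
        T=np.array(c["T_tool_cam"]); c["Rwc"]=R@T[:3,:3]; c["o"]=R@T[:3,3]+p
    else:
        c["Rwc"]=np.array(c["R"]).T; c["o"]=-c["Rwc"]@np.array(c["t"])
    f=240/np.tan(np.radians(c["vertical_fov"]/2)); c["K"]=np.array([[f,0,c["cx"]],[0,f,c["cy"]],[0,0,1.]]); return c
def save(c,fn): 
    cv2.imwrite("pics/"+fn+".png",c["image"][:,:,::-1]); np.save("pics/"+fn+".npy",{k:c[k] for k in("K","Rwc","o","dist_coeffs","depth","image")},allow_pickle=True)
def load(fn): return np.load("pics/"+fn+".npy",allow_pickle=True).item()
def ray(c,uv):
    n=cv2.undistortPoints(np.array([[uv]],float),c["K"],np.array(c["dist_coeffs"]))[0,0]
    return c["Rwc"]@np.array([n[0],n[1],1.])
def atz(c,uv,z): d=ray(c,uv); return c["o"]+d*(z-c["o"][2])/d[2]
def atd(c,uv): return c["o"]+ray(c,uv)*c["depth"][int(uv[1]),int(uv[0])]
def proj(c,X):
    R=c["Rwc"].T; return cv2.projectPoints(np.array(X,float).reshape(-1,3),cv2.Rodrigues(R)[0],-R@c["o"],c["K"],np.array(c["dist_coeffs"]))[0][:,0]
E
python3 - <<'E'
from h import *
s=st();print({k:np.round(v,3) for k,v in s.items()},env.grip_point_offset); print(tool()[0].round(3))
for n in("scene","side"):
    c=shot(n);save(c,n+"0");print(n,c["o"].round(3))
E
```

```text
pics
{'clock': np.float64(0.0), 'joint_pos': array([-1.404,  0.314,  0.045,  1.304,  0.   ,  1.431]), 'qvel': array([ 0.   ,  0.   , -0.003, -0.001,  0.001,  0.   ]), 'tau': array([ 1.0000e-03, -4.8062e+01,  2.9853e+01,  1.9000e-02, -0.0000e+00,
       -0.0000e+00]), 'tcp_pos': array([ 0.174, -0.548,  0.23 ]), 'orientation': array([-0.001,  0.988,  0.153, -0.   ]), 'wrist_force': array([0.208, 0.522, 0.631]), 'ft_torque': array([ 0.003, -0.033, -0.032]), 'finger_gap': np.float64(0.085)} -0.0187
[[ 0.953  0.302 -0.   ]
 [ 0.302 -0.953  0.002]
 [ 0.    -0.002 -1.   ]]
scene [-0.002  0.527  0.649]
side [-0.039  0.92   0.543]
```

View pics/scene0.png

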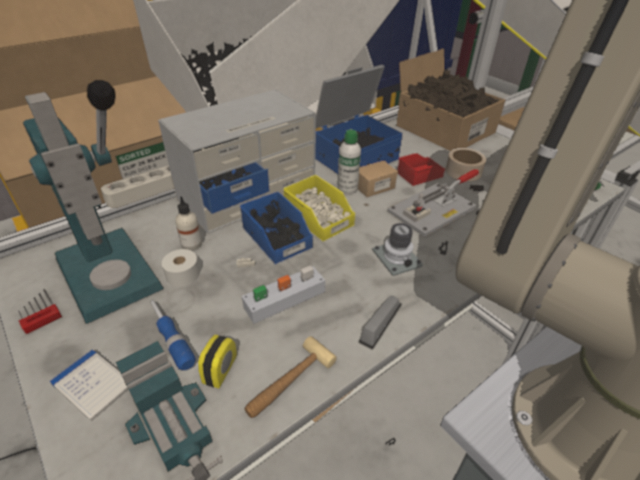

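View pics/side0.png

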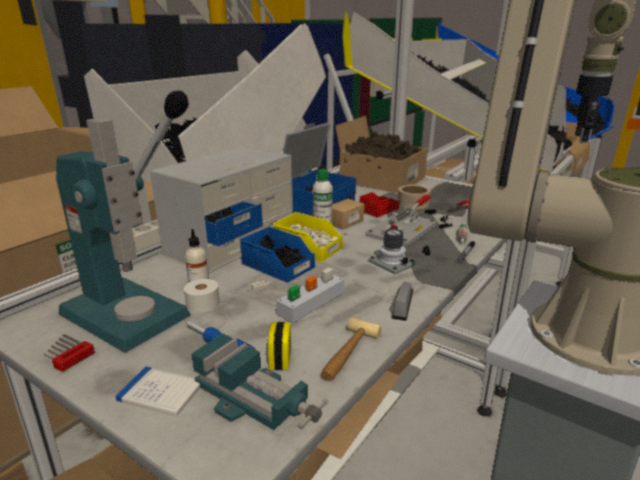

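The scene view shows the green head at about (260,291), orange at (284,281), white at (307,272), and the collar at (401,230). The side view agrees, with green at (294,292).

```bash
python3 - <<'E'
from h import *
c=load("scene0")
for n,uv,z in(("g",(260,292),.05),("o",(285,282),.05),("w",(307,272),.05),("col",(401,229),.084)): print(n,atz(c,uv,z).round(4), atd(c,uv).round(4))
a=c["image"][210:330,220:440]; cv2.imwrite("pics/crop0.png",cv2.resize(a,None,fx=3.6,fy=3.6,interpolation=cv2.INTER_CUBIC)[:,:,::-1])
E
```

```text
g [0.4983 0.2699 0.05  ] [0.4913 0.2735 0.0584]
o [0.492  0.2189 0.05  ] [0.4883 0.2212 0.0546]
w [0.4889 0.1697 0.05  ] [0.4825 0.1743 0.0578]
col [ 0.447  -0.0398  0.084 ] [ 0.4538 -0.0484  0.0755]
```

View pics/crop0.png

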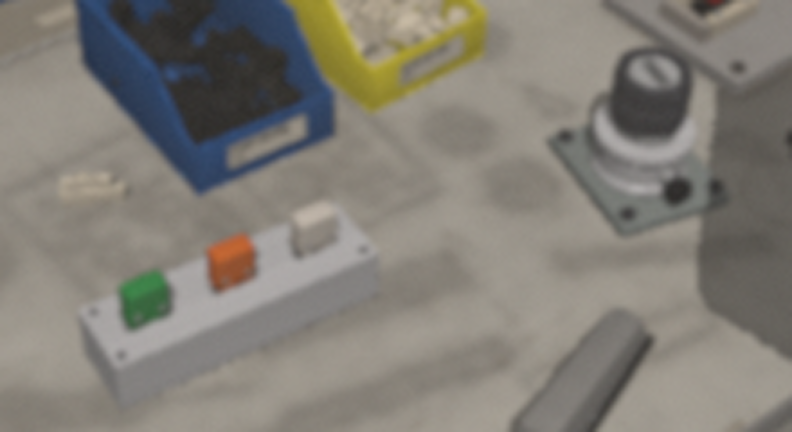

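```bash
python3 -m inch '[[[0.392,-0.39,-0.05],-35],[[0.392,-0.39,-0.05],-35],[[0.392,-0.39,-0.05],-35],[[0.392,-0.39,-0.05],-35],[[0.392,-0.39,-0.05],-35]]'; python3 - <<'E'
from h import *
R,p=tool();print(R.round(3).tolist(),p.round(3)); print((R.T@(np.array([.42,-.06,.28])-p)).round(3))
E
```

```text
clock: 0.52
tcp_pos: [0.2698, -0.3622, 0.2496]
orientation: [-0.001, 0.895, 0.445, 0.0]
wrist_force: [1.2, -0.5, 0.5]
finger_gap: 0.0856
[[0.604, 0.797, -0.001], [0.797, -0.604, 0.003], [0.002, -0.002, -1.0]] [ 0.27  -0.362  0.25 ]
[ 0.332 -0.063 -0.03 ]
```

```bash
python3 -m inch '[[[0.332,-0.063,-0.03],-32],[[0.332,-0.063,-0.03],-32],[[0.332,-0.063,-0.03],-32],[[0.332,-0.063,-0.03],-32],[[0.332,-0.063,-0.03],-32]]'; python3 - <<'E'
from h import *
R,p=tool();print(R.round(3).tolist(),p.round(3)); print((R.T@(np.array([.42,-.06,.28])-p)).round(3))
c=shot("wrist");save(c,"w0");print(c["o"],c["Rwc"].round(2).tolist()); print(proj(c,[[.447,-.04,.084],[.498,.27,.05]]))
E
```

```text
clock: 0.93
tcp_pos: [0.3616, -0.1761, 0.2686]
orientation: [-0.001, 0.736, 0.677, 0.001]
wrist_force: [1.4, -0.4, -0.6]
finger_gap: 0.0859
[[0.084, 0.996, -0.001], [0.996, -0.084, 0.003], [0.003, -0.001, -1.0]] [ 0.362 -0.176  0.269]
[ 0.121  0.048 -0.011]
[ 0.36821092 -0.09331856  0.41266121] [[1.0, -0.08, -0.03], [-0.08, -0.94, -0.32], [-0.0, 0.32, -0.95]]
[[ 422.82623794   14.53262993]
 [ 504.42707522 -635.44198648]]
```

View pics/w0.png

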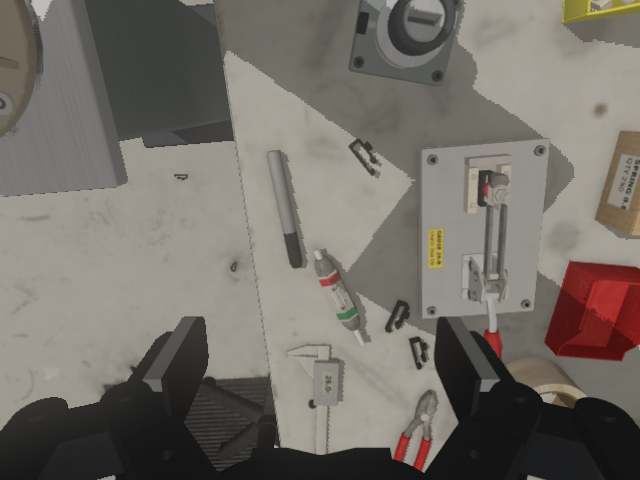

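The wrist view shows the post's collar and slot at the top, about (418,18), with the slot running nearly along the image x axis. I'll move so that it sits at the centre.

```bash
python3 -m inch '[[[0.17,0.056,-0.01],0],[[0.17,0.056,-0.01],0],[[0.17,0.056,-0.01],0],[[0.17,0.056,-0.01],0],[[0.17,0.056,-0.01],0]]'; python3 - <<'E'
from h import *
c=shot("wrist");save(c,"w1");print(proj(c,[[.447,-.04,.084]]))
E
```

```text
clock: 1.4
tcp_pos: [0.4333, -0.0009, 0.2808]
orientation: [-0.002, 0.732, 0.681, 0.003]
wrist_force: [0.8, 0.6, -0.2]
finger_gap: 0.0852
[[339.23055858 244.23968054]]
```

View pics/w1.png

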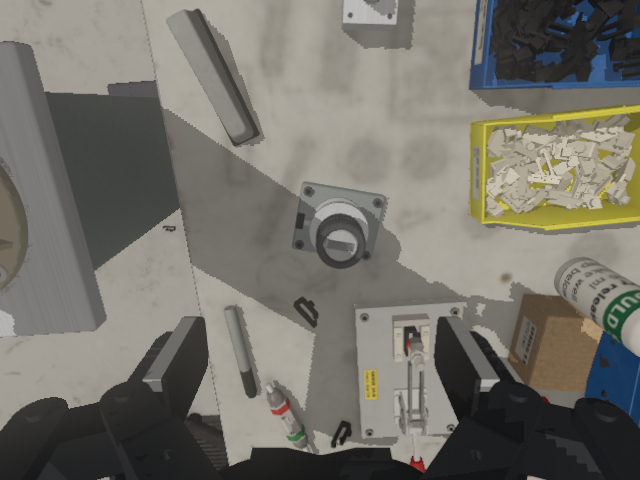

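The collar is centred at about (341,242). The plate screws are at (308,190), (379,200), (365,255) and (299,244), and the lock screw is at (300,220), on the world -x side. I'll refine these from the nose disc and the slot.

```bash
python3 - <<'E'
from h import *
c=load("w1")
P=[atz(c,u,.01)[:2] for u in((308,190),(379,200),(365,255),(299,244))]
print("plate",np.round(P,4),np.mean(P,0)); 
for a,b in((0,1),(3,2)): d=P[b]-P[a];print(np.degrees(np.arctan2(d[1],d[0])))
# rectify top plane z=.082 at 0.25mm/pixel around guess
g=np.linspace(-.03,.03,241);X,Y=np.meshgrid(g+.447,g[::-1]-.04)
m=proj(c,np.stack([X,Y,np.full_like(X,.082)],-1).reshape(-1,3)).astype(np.float32).reshape(241,241,2)
t=cv2.remap(c["image"],m[...,0],m[...,1],cv2.INTER_CUBIC)
m2=proj(c,np.stack([X,Y+.0,np.full_like(X,.084)],-1).reshape(-1,3)).astype(np.float32).reshape(241,241,2)
t2=cv2.remap(c["image"],m2[...,0],m2[...,1],cv2.INTER_CUBIC)
o=np.hstack([t,t2]);o=cv2.resize(o,None,fx=1.6,fy=1.6)
cv2.imwrite("pics/top1.png",o[:,:,::-1])
E
```

```text
plate [[ 0.4196 -0.0034]
 [ 0.4938 -0.0197]
 [ 0.4767 -0.081 ]
 [ 0.4047 -0.0628]] [ 0.44870119 -0.04172925]
-12.339038498495011
-14.257964217891558
```

View pics/top1.png

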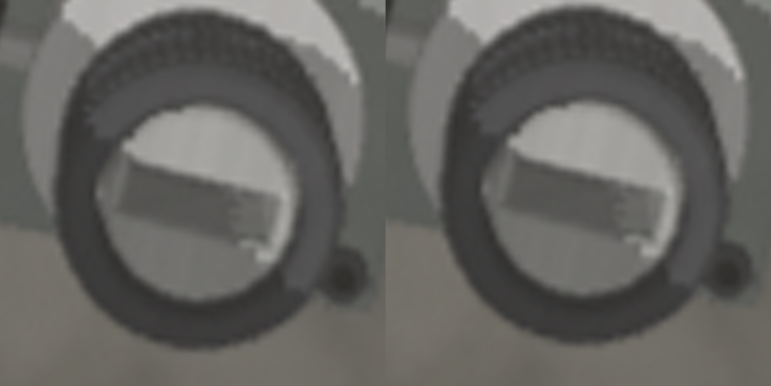

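The rectified view puts the slot's centre at (0.4477,-0.0408) with yaw -13°, and the plate screws give (0.4487,-0.0417) with yaw -13.3°. Next is the rack.

```bash
python3 -m inch '[[[0.274,0.037,0.08],0],[[0.274,0.037,0.08],0],[[0.274,0.037,0.08],0],[[0.274,0.037,0.08],0],[[0.274,0.037,0.08],0]]'
python3 -m inch '[[[0.085,0.012,0.025],0],[[0.085,0.012,0.025],0],[[0.085,0.012,0.025],0],[[0.085,0.012,0.025],0]]'; python3 - <<'E'
from h import *
c=shot("wrist");save(c,"w2");print(proj(c,[[.498,.27,.062]]))
E
```

```text
clock: 1.87
tcp_pos: [0.4737, 0.194, 0.2249]
orientation: [-0.002, 0.732, 0.682, 0.004]
wrist_force: [1.1, -1.1, 0.4]
finger_gap: 0.0853
clock: 2.2
tcp_pos: [0.4909, 0.2801, 0.1986]
orientation: [-0.003, 0.73, 0.683, 0.003]
wrist_force: [0.1, 0.3, -0.1]
finger_gap: 0.0851
[[332.13312574 235.05937393]]
```

View pics/w2.png

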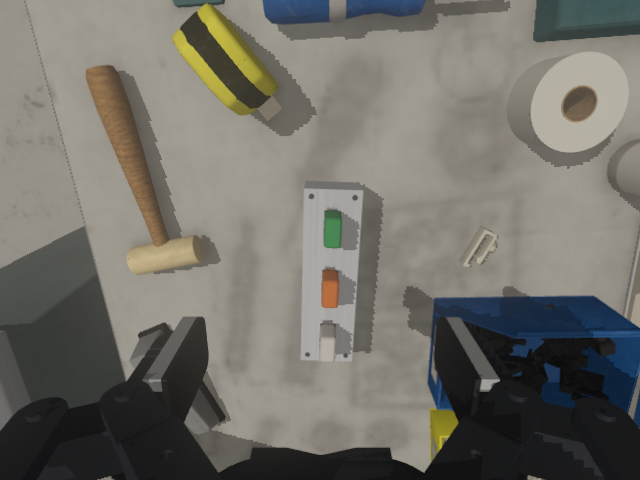

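The green head's top is at about (333,227), orange at (330,285) and white at (328,340). The rack screws are at (311,197), (355,198), (307,354) and (346,355).

```bash
python3 - <<'E'
from h import *
c=load("w2")
P=np.array([atz(c,u,.036)[:2] for u in((311,197),(355,198),(307,354),(346,355))])
print(P.round(4)); 
for a,b in((2,0),(3,1)): d=P[b]-P[a];print(np.linalg.norm(d),np.degrees(np.arctan2(d[1],d[0])))
C=P.mean(0);print("rack",C)
hs=cv2.cvtColor(c["image"],cv2.COLOR_RGB2HSV)
for n,lo,hi in(("g",50,85),("o",5,16)):
    m=((hs[...,0]>=lo)&(hs[...,0]<=hi)&(hs[...,1]>110)).astype(np.uint8); m[:190]=0;m[320:]=0;m[:,:300]=0;m[:,370:]=0
    v=hs[...,2][m>0]; ys,xs=np.nonzero(m);print(n,m.sum(),xs.min(),xs.max(),ys.min(),ys.max(),np.percentile(v,[10,50,90]))
    for y in range(ys.min(),ys.max()+1,4): print(y,xs[ys==y].min(),xs[ys==y].max(),hs[y,xs[ys==y].min():xs[ys==y].max()+1:2,2])
    if n=="g":
        T=proj(c,[[C[0]+a,C[1]+b,z] for z in(.062,.036) for a,b in((0,.05),(-.005,.062),(.005,.062),(-.0055,.038),(.0055,.038))]);print(T.round(0).tolist())
E
```

```text
[[0.4835 0.2939]
 [0.5178 0.2908]
 [0.4692 0.151 ]
 [0.504  0.1476]]
0.1435797845658301 84.26637818365438
0.14379431020058933 84.46948527038256
rack [0.49362227 0.22082157]
g 377 325 339 219 246 [129. 134. 135.]
219 329 331 [125 124]
223 326 339 [133 136 135 135 134 133 134]
227 325 339 [128 134 135 135 134 133 133 125]
231 326 338 [133 135 134 134 134 133 132]
235 325 338 [129 135 135 134 134 133 133]
239 325 338 [129 134 134 134 134 133 133]
243 325 337 [130 134 134 134 133 133 134]
[[326.0, 234.0], [318.0, 219.0], [332.0, 218.0], [320.0, 250.0], [335.0, 249.0], [326.0, 224.0], [318.0, 210.0], [331.0, 209.0], [320.0, 239.0], [333.0, 238.0]]
o 587 322 338 269 307 [122. 174. 181.]
269 330 331 [126]
273 323 336 [134 126 125 123 122 120 117]
277 323 337 [136 128 126 125 124 123 121 102]
281 323 338 [156 163 162 160 158 155 153 129]
285 322 338 [148 179 175 181 182 182 181 172 127]
289 322 338 [156 179 182 181 181 181 180 169 120]
293 322 337 [163 179 182 181 181 181 181 165]
297 322 337 [167 180 182 181 181 181 181 162]
301 322 337 [170 181 181 181 181 181 180 158]
305 322 337 [171 181 181 181 180 180 181 153]
```

```bash
python3 - <<'E'
from h import *
c=load("w2"); print(atz(c,(332,233.5),.062).round(4),atz(c,(330,294),.062).round(4))
R,p=tool();print(R.round(3).tolist(),p.round(4)); print((R.T@(np.array([.4995,.2706,.040])-p)).round(4), np.degrees(np.arctan2(R[1,0],R[0,0])))
E
```

```text
[0.498  0.2712 0.062 ] [0.4935 0.222  0.062 ]
[[0.069, 0.998, 0.0], [0.998, -0.069, 0.007], [0.007, -0.0, -1.0]] [0.4909 0.2785 0.1995]
[-0.0084  0.0091  0.1594] 86.07199021617662
```

```bash
python3 -m inch '[[[-0.008,0.008,0.04],1.7],[[-0.008,0.008,0.08],1.7],[[-0.008,0.008,0.12],1.7],[[-0.008,0.008,0.15],1.7],[[-0.008,0.008,0.159],1.7]]' ; python3 - <<'E'
from h import *
R,p=tool();print(p.round(4)); print((R.T@(np.array([.4983,.271,.040])-p)).round(4), np.degrees(np.arctan2(R[1,0],R[0,0])),R[:,2].round(4))
E
```

```text
clock: 2.67
tcp_pos: [0.4951, 0.2677, 0.0364]
orientation: [-0.004, 0.742, 0.671, -0.001]
wrist_force: [-1.1, 0.2, 0.4]
finger_gap: 0.0855
[0.4951 0.2677 0.0364]
[ 0.0036  0.0028 -0.0036] 84.21873368534737 [-0.0067  0.0041 -1.    ]
```

```bash
python3 -m inch '[[[0.0035,0.003,-0.0035],0],[[0.0035,0.003,-0.0035],0]]' ; python3 - <<'E'
from h import *
R,p=tool();print(p.round(4)); print((R.T@(np.array([.4983,.271,.040])-p)).round(4), np.degrees(np.arctan2(R[1,0],R[0,0])),R[:,2].round(4))
E
```

```text
clock: 2.83
tcp_pos: [0.4994, 0.2699, 0.0412]
orientation: [-0.004, 0.742, 0.67, -0.001]
wrist_force: [-0.4, 0.6, 1.2]
finger_gap: 0.0855
[0.4994 0.2699 0.0412]
[ 0.0009 -0.0012  0.0013] 84.11659291075841 [-0.0062  0.0041 -1.    ]
```

Good, so I'll close here.

```bash
python3 -m inch '[[[0.001,-0.001,0.001],0],[[0.001,-0.001,0.001],0],[[0.001,-0.001,0.001],0],[[0.001,-0.001,0.001],0],[[0.001,-0.001,0.001],0]]' 1 50;  python3 -m inch '[[[0,0,0],0],[[0,0,0],0],[[0,0,0],0]]'
```

```text
clock: 3.25
tcp_pos: [0.499, 0.2713, 0.0412]
orientation: [-0.003, 0.742, 0.67, -0.0]
wrist_force: [0.0, 0.7, -0.4]
finger_gap: 0.026
clock: 3.5
tcp_pos: [0.4991, 0.2715, 0.0416]
orientation: [-0.003, 0.742, 0.67, 0.0]
wrist_force: [-1.0, -0.1, 3.0]
finger_gap: 0.0118
```

```bash
python3 -m inch '[[[0,0,-0.02],0],[[0,0,-0.05],0],[[0,0,-0.085],0],[[0,0,-0.11],0],[[0,0,-0.11],0]]' ; python3 - <<'E'
from h import *
s=st();R,p=tool(s);print(p.round(4),s["finger_gap"],s["wrist_force"],s["joint_pos"].round(3)); print((R.T@(np.array([.448,-.041,.155])-p)).round(4), np.degrees(np.arctan2(R[1,0],R[0,0])),R[:,2].round(4))
E
```

```text
clock: 3.92
tcp_pos: [0.5027, 0.2722, 0.1573]
orientation: [-0.002, 0.742, 0.67, 0.004]
wrist_force: [0.1, 1.3, 0.6]
finger_gap: 0.0119
[0.5027 0.2722 0.1573] 0.011911344571983118 [0.065503   1.32819519 0.58496608] [ 0.353  0.332 -0.111  1.121  0.006  2.026]
[-0.3172 -0.0225 -0.0005] 84.15696748008416 [ 0.0044  0.008  -1.    ]
```

```bash
python3 -m inch '[[[-0.32,-0.0225,0],-35],[[-0.32,-0.0225,0],-35],[[-0.32,-0.0225,0],-35],[[-0.32,-0.0225,0],-35],[[-0.32,-0.0225,0],-35]]' ; python3 - <<'E'
from h import *
s=st();R,p=tool(s);print(p.round(4),s["finger_gap"]); print((R.T@(np.array([.448,-.041,.155])-p)).round(4), 166.7-np.degrees(np.arctan2(R[1,0],R[0,0])),R[:,2].round(4))
c=shot("wrist");save(c,"w3")
hs=cv2.cvtColor(c["image"],cv2.COLOR_RGB2HSV); m=(hs[...,0]>50)&(hs[...,0]<85)&(hs[...,1]>110)&(hs[...,2]>60); ys,xs=np.nonzero(m[300:]);print(len(xs),xs.mean() if len(xs) else 0, ys.mean()+300 if len(xs) else 0)
E
```

```text
clock: 4.33
tcp_pos: [0.4682, 0.0826, 0.1526]
orientation: [-0.001, 0.522, 0.853, 0.004]
wrist_force: [0.6, -0.8, 0.1]
finger_gap: 0.0115
[0.4682 0.0826 0.1526] 0.011513484935142168
[-0.1009 -0.0741 -0.0034] 49.69588044510536 [ 0.0028  0.0076 -1.    ]
2322 320.7024117140396 336.7157622739018
```

```bash
python3 -m inch '[[[-0.1,-0.075,-0.003],-35],[[-0.1,-0.075,-0.003],-35],[[-0.1,-0.075,-0.003],-35],[[-0.1,-0.075,-0.003],-35],[[-0.1,-0.075,-0.003],-35]]' ;python3 -m inch '[[[0,0,0],-7],[[0,0,0],-14.5],[[0,0,0],-14.5],[[0,0,0],-14.5]]'; python3 - <<'E'
from h import *
s=st();R,p=tool(s);print(p.round(4),s["finger_gap"]); print((R.T@(np.array([.448,-.041,.130])-p)).round(4), 166.7-np.degrees(np.arctan2(R[1,0],R[0,0])),R[:,2].round(4))
c=shot("wrist");save(c,"w4")
E
```

```text
clock: 4.8
tcp_pos: [0.4453, -0.0496, 0.1544]
orientation: [-0.0, 0.265, 0.964, 0.001]
wrist_force: [0.7, -0.9, -0.9]
finger_gap: 0.0117
clock: 5.13
tcp_pos: [0.445, -0.0495, 0.1539]
orientation: [-0.0, 0.143, 0.99, 0.001]
wrist_force: [-0.6, 0.2, -0.3]
finger_gap: 0.0121
[ 0.445  -0.0495  0.1539] 0.012149747505407704
[-0.0005  0.009   0.0239] 3.1317588147564948 [-5.0e-04  2.6e-03 -1.0e+00]
```

View pics/w4.png

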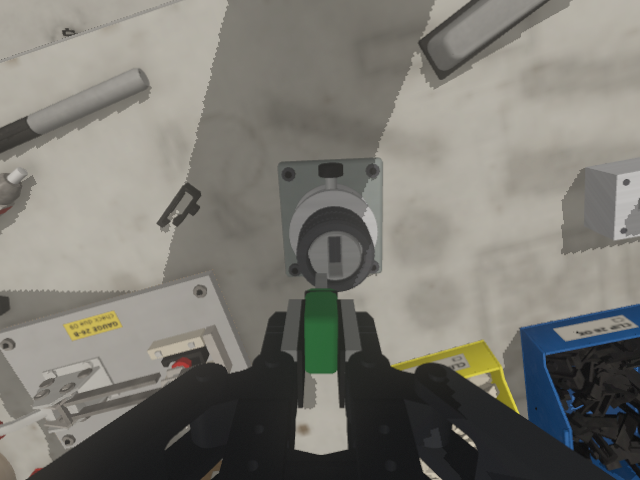

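The head is held at about (321,332), the tang's lower end is at (321,282), and the slot is centred at (334,256), clear of the collar. Next I'll measure the offset in tool axes.

```bash
python3 - <<'E'
from h import *
c=load("w4"); R,p=tool()
print("slot",atz(c,(334.5,257),.082).round(4))
hs=cv2.cvtColor(c["image"],cv2.COLOR_RGB2HSV); m=(hs[...,0]>50)&(hs[...,0]<85)&(hs[...,1]>110)&(hs[...,2]>40)
for y in range(288,376,5):
    x=np.nonzero(m[y,290:350])[0]+290
    if len(x): print(y,x.min(),x.max(),hs[y,320,2],(R.T@(atz(c,((x.min()+x.max()+1)/2,y),.175)-p))[:2].round(4))
g=cv2.cvtColor(c["image"],cv2.COLOR_RGB2GRAY)
for y in range(238,282,5): print(y,g[y,316:354].tolist())
u=[atz(c,q,.01)[:2] for q in((288,174),(373,171),(294,270),(376,269))];print(np.round(u,4),np.mean(u,0)); d=u[2]-u[0];e=u[3]-u[1];print(np.degrees(np.arctan2(d[1],d[0])),np.degrees(np.arctan2(e[1],e[0])))
E
```

```text
slot [ 0.4487 -0.0425  0.082 ]
293 310 328 75 [ 0.0222 -0.001 ]
298 306 330 76 [ 0.0203 -0.0013]
303 306 334 76 [ 0.0184 -0.0007]
308 306 335 75 [ 0.0165 -0.0005]
313 305 336 76 [ 0.0145 -0.0005]
318 305 336 85 [ 0.0125 -0.0005]
323 305 336 97 [ 0.0106 -0.0005]
328 304 336 100 [ 0.0086 -0.0007]
333 304 337 101 [ 0.0065 -0.0005]
338 305 336 100 [ 0.0045 -0.0005]
343 305 336 99 [ 0.0024 -0.0005]
348 305 336 100 [ 0.0004 -0.0005]
353 305 336 100 [-0.0017 -0.0005]
358 305 336 99 [-0.0039 -0.0005]
363 305 336 100 [-0.006  -0.0005]
368 305 336 100 [-0.0082 -0.0005]
238 [79, 89, 98, 105, 108, 111, 113, 114, 114, 114, 115, 102, 78, 62, 60, 60, 60, 61, 61, 61, 60, 60, 60, 61, 84, 98, 109, 113, 114, 113, 114, 114, 113, 111, 106, 99, 96, 92]
243 [113, 115, 115, 116, 115, 116, 116, 116, 116, 116, 116, 100, 86, 67, 60, 60, 59, 60, 61, 62, 60, 59, 60, 61, 86, 99, 111, 115, 116, 116, 116, 116, 116, 116, 116, 117, 117, 116]
248 [117, 118, 117, 118, 118, 117, 117, 117, 117, 117, 116, 105, 88, 67, 60, 59, 60, 59, 61, 61, 61, 61, 60, 61, 74, 96, 113, 116, 118, 118, 117, 117, 117, 117, 117, 117, 117, 11
[... 509 characters left out ...]
, 115, 116, 116, 116, 117, 116, 116]
268 [114, 114, 114, 113, 113, 113, 113, 113, 113, 113, 113, 113, 100, 91, 87, 86, 87, 87, 87, 87, 87, 87, 88, 88, 88, 90, 101, 111, 113, 114, 114, 114, 113, 114, 113, 114, 113, 114]
273 [77, 90, 93, 93, 93, 93, 94, 93, 93, 93, 97, 110, 104, 93, 86, 85, 86, 85, 85, 85, 85, 85, 85, 85, 86, 86, 93, 109, 115, 117, 116, 116, 117, 117, 118, 113, 98, 73]
278 [83, 86, 85, 86, 86, 86, 86, 86, 86, 86, 87, 99, 114, 113, 114, 115, 116, 117, 117, 118, 117, 117, 118, 115, 114, 114, 111, 96, 89, 75, 63, 55, 52, 55, 54, 56, 60, 61]
[[ 0.4055 -0.0625]
 [ 0.4208 -0.0032]
 [ 0.4784 -0.0812]
 [ 0.4959 -0.0195]] [ 0.45017262 -0.04158447]
-14.41357142449382 -12.288558060492493
```

```bash
python3 -m inch '[[[-0.0015,0.0085,0],-3.1],[[-0.0015,0.0085,0.02],-3.1],[[-0.0015,0.0085,0.035],-3.1],[[-0.0015,0.0085,0.035],-3.1]]'; python3 - <<'E'
from h import *
s=st();R,p=tool(s);print(p.round(4),s["finger_gap"],s["wrist_force"]); print(166.7-np.degrees(np.arctan2(R[1,0],R[0,0])),R[:,2].round(4))
print(R.T@(np.array([.448,-.041,.119])-p))
c=shot("wrist");save(c,"w5"); cv2.imwrite("pics/w5c.png",cv2.resize(c["image"][230:380,240:400],None,fx=4,fy=4,interpolation=cv2.INTER_CUBIC)[:,:,::-1])
E
```

```text
clock: 5.52
tcp_pos: [0.4469, -0.0406, 0.1164]
orientation: [-0.003, 0.117, 0.993, 0.002]
wrist_force: [-0.9, 0.5, -1.1]
finger_gap: 0.012
[ 0.4469 -0.0406  0.1164] 0.011977638813734506 [-0.87525157  0.45803934 -1.0723489 ]
0.1184393281421876 [-0.005   0.0038 -1.    ]
[-0.0011388  -0.00011928 -0.00260307]
```

View pics/w5c.png

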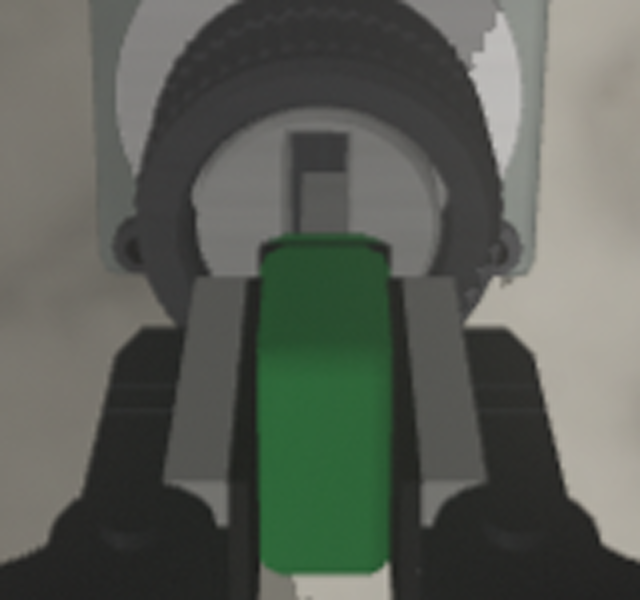

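```bash
python3 - <<'E'
from h import *
c=load("w5");R,p=tool()
for u,z in(((321.2,273),.0912),((321.2,292),.111),((320,263),.082),((321,289),.1112+.0),((321,317.5),.1372),((321,373),.1372)): print(u,z,(R.T@(atz(c,u,z)-p)).round(4),atz(c,u,z).round(4))
E
```

```text
(321.2, 273) 0.0912 [ 0.0096 -0.0001  0.0265] [ 0.438  -0.0386  0.0912]
(321.2, 292) 0.111 [ 0.0098 -0.0001  0.0067] [ 0.4379 -0.0386  0.111 ]
(320, 263) 0.082 [ 0.0108 -0.0006  0.0358] [ 0.4367 -0.0388  0.082 ]
(321, 289) 0.1112 [ 0.0113 -0.0002  0.0066] [ 0.4364 -0.0384  0.1112]
(321, 317.5) 0.1372 [ 0.0131 -0.0002 -0.0194] [ 0.4348 -0.0381  0.1372]
(321, 373) 0.1372 [-0.01   -0.0002 -0.0195] [ 0.4572 -0.0435  0.1372]
```

The slot is centred at column 319 of the crop and the tang at 325. The blade therefore needs about -1.0 mm in x and -0.5 mm in y before I lower it.

```bash
python3 -m inch '[[[-0.001,-0.0005,0.002],0],[[-0.001,-0.0005,0.006],0],[[-0.001,-0.0005,0.01],0],[[-0.001,-0.0005,0.014],0],[[-0.001,-0.0005,0.014],0]]'; python3 - <<'E'
from h import *
s=st();R,p=tool(s);print(p.round(4),s["finger_gap"],s["wrist_force"].round(1),s["ft_torque"].round(2)); print(R[:,2].round(4))
E
```

```text
clock: 5.98
tcp_pos: [0.448, -0.0415, 0.1032]
orientation: [-0.002, 0.117, 0.993, 0.002]
wrist_force: [-0.7, -0.4, -0.1]
finger_gap: 0.012
[ 0.448  -0.0415  0.1032] 0.011954172176899125 [-0.7 -0.4 -0.1] [-0.02  0.02 -0.01]
[-0.0045  0.0037 -1.    ]
```

```bash
python3 -m inch '[[[0,0,0.004],0],[[0,0,0.008],0],[[0,0,0.012],0],[[0,0,0.0155],0],[[0,0,0.0165],0]]'; python3 -m inch '[[[0,0,0.001],0],[[0,0,0.002],0]]'; python3 - <<'E'
from h import *
s=st();R,p=tool(s);print(p.round(4),s["finger_gap"],s["wrist_force"].round(1),s["ft_torque"].round(2)); print(R[:,2].round(4))
E
```

```text
clock: 6.4
tcp_pos: [0.4479, -0.0414, 0.0874]
orientation: [-0.002, 0.117, 0.993, 0.002]
wrist_force: [-6.7, 1.7, 19.6]
finger_gap: 0.0124
clock: 6.57
tcp_pos: [0.4479, -0.0414, 0.0873]
orientation: [-0.002, 0.117, 0.993, 0.001]
wrist_force: [-9.5, 2.3, 31.3]
finger_gap: 0.0119
[ 0.4479 -0.0414  0.0873] 0.011925676804573095 [-9.5  2.3 31.3] [0.45 2.09 0.02]
[-0.0035  0.0031 -1.    ]
```

Contact came at TCP z=0.0873, as expected for a fully seated blade. I'll relax the push, release, lift and check.

```bash
python3 -m inch '[[[0,0,-0.001],0],[[0,0,-0.0015],0],[[0,0,-0.0015],0]]' 0; python3 -m inch '[[[0,0,0],0],[[0,0,-0.01],0],[[0,0,-0.03],0],[[0,0,-0.06],0],[[0,0,-0.06],0]]'; python3 - <<'E'
from h import *
s=st();R,p=tool(s);print(p.round(4),s["finger_gap"],s["wrist_force"].round(1),s["joint_pos"].round(2)); 
c=shot("wrist");save(c,"w6"); cv2.imwrite("pics/w6c.png",cv2.resize(c["image"][180:400,200:440],None,fx=2.5,fy=2.5,interpolation=cv2.INTER_CUBIC)[:,:,::-1])
hs=cv2.cvtColor(c["image"],cv2.COLOR_RGB2HSV); m=(hs[...,0]>50)&(hs[...,0]<85)&(hs[...,1]>110)&(hs[...,2]>40)
d=c["depth"]; ys,xs=np.nonzero(m)
Z=[atd(c,(x,y))[2] for y,x in zip(ys,xs) if 250<x<400]; print(len(Z),np.percentile(Z,[50,75,90]))
E
```

```text
clock: 6.82
tcp_pos: [0.4482, -0.0415, 0.0889]
orientation: [-0.002, 0.117, 0.993, 0.001]
wrist_force: [-0.2, -0.3, 0.6]
finger_gap: 0.0474
clock: 7.23
tcp_pos: [0.451, -0.0424, 0.153]
orientation: [0.002, 0.117, 0.993, 0.001]
wrist_force: [1.2, -0.1, 0.5]
finger_gap: 0.0852
[ 0.451  -0.0424  0.153 ] 0.08522472988538213 [ 1.2 -0.1  0.5] [-0.27  0.12 -0.4   1.05  0.   -0.04]
674 [0.10908605 0.10950846 0.10988722]
```

View pics/w6c.png

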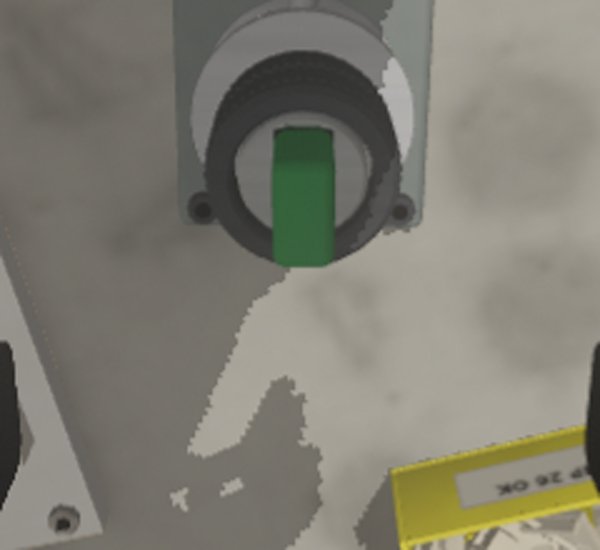

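The blade stands seated at about (303,195) in the crop. Its head top reads 0.109 m against 0.108 m nominal, and the collar is undisturbed. Now for the collar.

```bash
python3 -m inch '[[[0.003,0,0.03],0],[[0.003,0,0.06],0],[[0.003,0,0.085],0],[[0.003,0,0.095],0],[[0.003,0,0.095],0]]'; python3 - <<'E'
from h import *
s=st();R,p=tool(s);print(p.round(4),s["finger_gap"],s["wrist_force"].round(1)); print(R.T@(np.array([.448,-.0414,.053])-p),R[:,2].round(4))
E
```

```text
clock: 7.7
tcp_pos: [0.4445, -0.0405, 0.0525]
orientation: [-0.003, 0.117, 0.993, 0.001]
wrist_force: [-1.0, -0.2, 0.8]
finger_gap: 0.0857
[ 0.4445 -0.0405  0.0525] 0.08565456584316991 [-1.  -0.2  0.8]
[-3.59709586e-03 -2.87600795e-05 -4.91789503e-04] [-0.0047  0.0035 -1.    ]
```

```bash
python3 -m inch '[[[-0.0035,0,-0.0005],0],[[-0.0035,0,-0.0005],0],[[-0.0035,0,-0.0005],0]]'; python3 -m inch '[[[0,0,0],0],[[0,0,0],0],[[0,0,0],0],[[0,0,0],0],[[0,0,0],0]]' 1 60; python3 - <<'E'
from h import *
s=st();R,p=tool(s);print(p.round(4),s["finger_gap"],s["wrist_force"].round(1)); print(R.T@(np.array([.448,-.0414,.053])-p),R[:,2].round(4))
E
```

```text
clock: 7.95
tcp_pos: [0.4487, -0.0416, 0.0536]
orientation: [-0.002, 0.117, 0.993, 0.001]
wrist_force: [-0.2, -0.4, 0.5]
finger_gap: 0.0853
clock: 8.37
tcp_pos: [0.4492, -0.0419, 0.0543]
orientation: [-0.001, 0.117, 0.993, 0.001]
wrist_force: [-1.3, -1.0, 5.0]
finger_gap: 0.0437
[ 0.4492 -0.0419  0.0543] 0.043701987323153786 [-1.3 -1.   5. ]
[0.00132639 0.0002442  0.00129879] [-0.0023  0.0023 -1.    ]
```

```bash
python3 -m inch '[[[0.001,0,0],7],[[0.001,0,0],14],[[0.001,0,0],21],[[0.001,0,0],22],[[0.001,0,0.0015],22]]';python3 -m inch '[[[0,0,0.001],0],[[0,0,0.001],0]]'; python3 - <<'E'
from h import *
s=st();R,p=tool(s);print(p.round(4),s["finger_gap"],s["wrist_force"].round(1),s["ft_torque"].round(2)); print(R.T@(np.array([.448,-.0414,.053])-p),R[:,2].round(4),np.degrees(np.arctan2(R[1,0],R[0,0])))
E
```

```text
clock: 8.78
tcp_pos: [0.4482, -0.0417, 0.0527]
orientation: [-0.001, 0.303, 0.953, 0.001]
wrist_force: [-0.0, 0.1, -1.2]
finger_gap: 0.0439
clock: 8.95
tcp_pos: [0.448, -0.0416, 0.0514]
orientation: [-0.002, 0.302, 0.953, 0.001]
wrist_force: [0.9, 1.2, -2.4]
finger_gap: 0.0436
[ 0.448  -0.0416  0.0514] 0.043564471745098594 [ 0.9  1.2 -2.4] [ 0.02 -0.12 -0.03]
[ 0.00012645  0.00013718 -0.00161631] [-0.0027  0.0025 -1.    ] 144.83109060415097
```

```bash
python3 -m inch '[[[0,0,0.001],0],[[0,0,0.0015],0]]'; python3 - <<'E'
from h import *
s=st();R,p=tool(s);print(p.round(4),s["finger_gap"],s["wrist_force"].round(1),s["ft_torque"].round(2)); print(R[:,2].round(4),np.degrees(np.arctan2(R[1,0],R[0,0])))
E
```

```text
clock: 9.12
tcp_pos: [0.448, -0.0416, 0.0497]
orientation: [-0.002, 0.302, 0.953, 0.001]
wrist_force: [0.8, -0.1, -1.1]
finger_gap: 0.0435
[ 0.448  -0.0416  0.0497] 0.043462663403956256 [ 0.8 -0.1 -1.1] [-0.02 -0.03 -0.08]
[-0.0028  0.0026 -1.    ] 144.88624566588345
```

```bash
for i in 1; do :; done; python3 -m inch '[[[0,0,0.001],0],[[0,0,0.002],0]]'; python3 -m inch '[[[0,0,0.001],0],[[0,0,0.0015],0]]'; python3 - <<'E'
from h import *
s=st();R,p=tool(s);print(p.round(4),s["wrist_force"].round(1),s["ft_torque"].round(2)); print(R.T@(np.array([.448,-.0414,.053])-p))
E
```

```text
clock: 9.28
tcp_pos: [0.4481, -0.0416, 0.0479]
orientation: [-0.002, 0.301, 0.953, 0.001]
wrist_force: [-1.7, -0.2, 4.1]
finger_gap: 0.0434
clock: 9.45
tcp_pos: [0.4481, -0.0416, 0.0467]
orientation: [-0.001, 0.301, 0.954, 0.001]
wrist_force: [-1.8, 0.1, 5.4]
finger_gap: 0.0438
[ 0.4481 -0.0416  0.0467] [-1.8  0.1  5.4] [0.12 0.33 0.02]
[ 2.63203286e-04  9.34879199e-05 -6.27756263e-03]
```

The collar has dropped 5.5–6 mm and I can feel the spring. I'll press on to the stop.

```bash
python3 -m inch '[[[0,0,0.001],0],[[0,0,0.002],0]]'; python3 -m inch '[[[0,0,0.001],0],[[0,0,0.0015],0]]';  python3 -m inch '[[[0,0,0.0007],0],[[0,0,0.001],0]]'; python3 - <<'E'
from h import *
s=st();R,p=tool(s);print(p.round(4),s["wrist_force"].round(1),s["ft_torque"].round(2),s["finger_gap"])
E
```

```text
clock: 9.62
tcp_pos: [0.4481, -0.0416, 0.0451]
orientation: [-0.001, 0.301, 0.954, 0.001]
wrist_force: [-1.4, 0.6, 7.3]
finger_gap: 0.0439
clock: 9.78
tcp_pos: [0.4482, -0.0416, 0.0447]
orientation: [-0.001, 0.301, 0.954, 0.001]
wrist_force: [-6.6, 1.5, 19.0]
finger_gap: 0.0432
clock: 9.95
tcp_pos: [0.4482, -0.0417, 0.0447]
orientation: [-0.001, 0.301, 0.954, 0.001]
wrist_force: [-5.8, 1.1, 16.1]
finger_gap: 0.0436
[ 0.4482 -0.0417  0.0447] [-5.8  1.1 16.1] [ 0.29  0.97 -0.02] 0.04363992589369756
```

```bash
python3 -m inch '[[[0,0,0.0012],0],[[0,0,0.0012],0],[[0,0,0.0012],0],[[0,0,0.0012],0],[[0,0,0.0012],0]]' - 80;  python3 - <<'E'
from h import *
s=st();R,p=tool(s);print(p.round(4),s["wrist_force"].round(1),s["finger_gap"])
w=shot("wrist");save(w,"w7");c=shot("side");save(c,"s7");d=shot("scene")
f=lambda c,X,n:cv2.resize(c["image"][n[1]:n[1]+90,n[0]:n[0]+90],(390,390),interpolation=cv2.INTER_CUBIC)
o=[]
for q in(c,d):
    u=proj(q,[[.448,-.041,.06]])[0].astype(int)-45;o.append(f(q,0,u))
cv2.imwrite("pics/end.png",np.hstack(o)[:,:,::-1])
s=st();print(s["wrist_force"].round(1),s["tcp_pos"].round(4))
E
```

```text
clock: 10.37
tcp_pos: [0.4482, -0.0416, 0.0448]
orientation: [-0.001, 0.301, 0.954, 0.001]
wrist_force: [-5.4, 0.6, 15.0]
finger_gap: 0.043
[ 0.4482 -0.0416  0.0448] [-5.4  0.6 15. ] 0.04300079838952314
[-4.7  1.5 15.8] [ 0.4482 -0.0416  0.0448]
```

View pics/end.png

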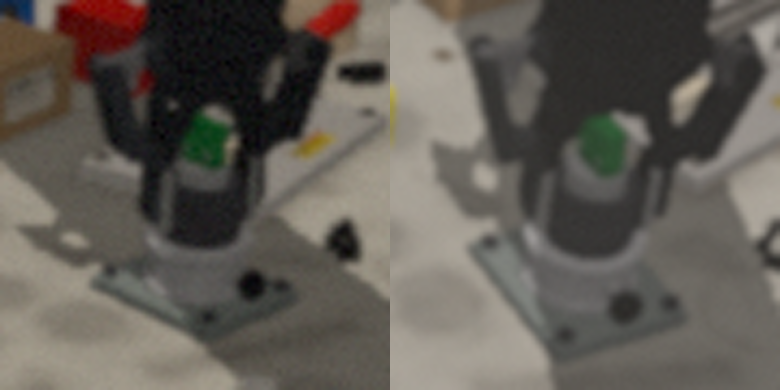

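Both views show the collar down on the flange, with the nose and green head standing above it. I'll push a little harder for margin, check, and hand in.

```bash
python3 -m inch '[[[0,0,0.0018],0],[[0,0,0.0018],0],[[0,0,0.0018],0],[[0,0,0.0018],0]]';  python3 - <<'E'
from h import *
s=st();print(s["tcp_pos"].round(4),s["wrist_force"].round(1),s["finger_gap"])
if 13<s["wrist_force"][2]<38 and s["tcp_pos"][2]<.0452: print(env.hand_in())
E
```

```text
clock: 10.85
tcp_pos: [0.4482, -0.0417, 0.0448]
orientation: [-0.0, 0.301, 0.954, 0.001]
wrist_force: [-6.5, 1.0, 20.7]
finger_gap: 0.0437
[ 0.4482 -0.0417  0.0448] [-6.5  1.  20.7] 0.043660229749675206
the job is handed in; nothing more can be done
None
```

The green blade is seated in the post, and the collar is keyed, pressed home and still held down by the fingers. I handed the job in at about 10.9 s.

- **Blade:** it met a firm stop where the rack height predicted (TCP z 0.0873 m). The head top then read 0.109 m against 0.108 m nominal.
- **Collar:** I turned it about 22° clockwise and it dropped freely. The spring came in at about 4–7 N, followed by a hard stop. The total drop was about 9.6 mm against the nominal 10 mm, within the reading scatter.
- **Final hold:** the fingers push down with about 21 N at a steady height, with about 6.5 N of side force. The gripper reads 43.7 mm on the 46 mm collar, and it also read about 1 mm low on the blade. The last scene and side views are blurry, but they show no gap under the collar.

I viewed 11 pictures, one over the budget. I didn't touch the other blades, bins, clips or torque driver. I did not re-measure their positions at the end.

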